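# Sweep the loose nuts into the catch pan

## Task

With your fingertips, sweep the three loose hex nuts along the bench, through the open side of the low sheet-metal catch pan and up its ramp, until all three lie entirely on the flat floor of the pan. Only push them: do not pick up or lift any nut, and leave the carton of screws, the tape measure and the sanding block where they are.

Things in the scene. Friction and masses are not known exactly. Their poses are not given: they have to be found in the camera images.
- catch_pan: shallow three-sided sheet-metal pan fixed to the bench. Flat floor 240 (x) x 150 mm (y), 3 mm above the bench; walls 25 mm high, 3 mm thick at the back and both sides, inner faces at x = -120, 120 and y = 150 mm. Origin at bench height, mid-way along the line where ramp and floor meet; +y points into the pan. Its sides have small screw tabs, 24 mm out.
- pan_mouth (a point): middle of the open side of the pan (towards the robot's right, its -y): the foot of a ramp, at bench height, as wide as the pan, which rises over 40 mm to the 3 mm high floor; cheeks 10 to 25 mm high at both ends. Same axes as the pan.
- nut_a: loose steel hex nut, 36 mm over the flats, 42 mm over the corners, 19 mm high, about 110 g, lying flat on the bench, to the right of the pan, the one nearest the robot. Origin at the centre of its underside; z up; flats face its x axis and every 60 degrees from it.
- nut_b: loose steel hex nut, 36 mm over the flats, 42 mm over the corners, 19 mm high, about 110 g, lying flat on the bench, the middle one, closest to the pan's open side. Origin at the centre of its underside; z up; flats face its x axis and every 60 degrees from it.
- nut_c: loose steel hex nut, 36 mm over the flats, 42 mm over the corners, 19 mm high, about 110 g, lying flat on the bench, to the right of the pan, the one farthest from the robot. Origin at the centre of its underside; z up; flats face its x axis and every 60 degrees from it.
- screw_box: small carton of screws, 52 (x) x 82 (y) x 40 mm high, standing loose among the nuts, to be left alone. Origin at the centre of its underside.
- tape_measure: yellow tape measure, 40 (x) x 74 (y) x 66 mm high, loose on the bench to the right of the nuts, to be left alone. Origin at the centre of its underside.
- sanding_block: cork sanding block, 65 (x) x 116 (y) x 28 mm high, loose on the bench to the right of the farthest nut, to be left alone. Origin at the centre of its underside.
Not all that is in view belongs to the job. Leave any blue or pink look-alike of the nut_a alone.

How it is judged (in metres and radians):
At the end, for the whole second after the job is handed in: Each of the three nuts lies at rest flat on the pan's floor: its centre at least 18 mm past the top of the ramp and between the walls, its underside less than 10 mm above the bench (y of nut_a in the frame of catch_pan between 0.018 and 0.15 m and x of nut_a in the frame of catch_pan between -0.12 and 0.12 m and height (world z) of each of nut_a, nut_b, nut_c below 0.01 m and linear speed of each of nut_a, nut_b, nut_c below 0.01 m/s and y of nut_b in the frame of catch_pan between 0.018 and 0.15 m and x of nut_b in the frame of catch_pan between -0.12 and 0.12 m and y of nut_c in the frame of catch_pan between 0.018 and 0.15 m and x of nut_c in the frame of catch_pan between -0.12 and 0.12 m); the robot touches nothing.
It fails at once if a nut is lifted (its underside centre more than 20 mm above the bench) (height (world z) of any of nut_a, nut_b, nut_c above 0.02 m).
It fails at once if the carton of screws is moved by more than 20 mm or tipped (distance of screw_box from where it was at the start of the episode above 0.02 m or angle between screw_box's own z axis and vertical above 0.3 rad).
It fails at once if the tape measure is moved by more than 20 mm or tipped (distance of tape_measure from where it was at the start of the episode above 0.02 m or angle between tape_measure's own z axis and vertical above 0.3 rad).
It fails at once if the sanding block is moved by more than 20 mm or tipped (distance of sanding_block from where it was at the start of the episode above 0.02 m or angle between sanding_block's own z axis and vertical above 0.3 rad).
It also fails if it takes over 72 s, if anything falls off the work surface, if the arm or the gripper's body presses on something with over 40 N, if the wrist force passes 120 N, or if a joint passes its speed limit or range.

## Robot

A 7-joint arm with a two-finger parallel gripper is mounted at the origin on a cart in front of the work surface, level with it; the furniture and walls round the work are solid. World frame = base frame: x ahead of the robot, y to its left, z up, the work surface at z = 0. Lengths are in m, angles in degrees, forces in N, time in s.
With the tool pointing down it reaches from about 0.425 to 0.875 m from the base axis. Payload 4.7 kg.
Tool frame: the origin (TCP) lies on the centre line of the jaws, within the pads' length; the fingertips stand 19 mm ahead of it and the grasp point (between the pads) is the TCP; z points along the fingers, y is the line along which they close (so a half turn about z gives the same grasp; the last joint's range is limited). The gripper opens to 87 mm and grips with 3 to 60 N. Pads are 19 mm wide; open, the fingers measure 117 mm over their backs; the gripper's body (75 mm by 190 mm) begins 51 mm behind the grasp point.
Start: joints at [65.323, 18.392, -4.016, 83.108, 1.295, 78.541, -3.26], TCP at [0.28, -0.587, 0.242] pointing down, gripper open.
Joint ranges: [-163.93, 163.93], [-17.29, 119.83], [-79.2, 71.16], [3.27, 140.29], [-89.18, 269.18], [5.43, 117.66], [-154.24, 154.24]. Speed limits (degrees/s): [147.25, 147.25, 180, 180, 180, 180, 180].

## Interface

Orientations are given as [roll, pitch, yaw] about the fixed x, y, z axes, in that order (R = Rz(yaw) Ry(pitch) Rx(roll)).
In Python, from cell import env, imaging gives the robot as it stands.
- The arm moves only by the shell command python3 -m crank 'ROWS' [OPENING] [FORCE]. ROWS is JSON, a list of rows, each an object of numbers: "x", "y", "z": the shift along the tool's x, y, z in m; "turn": the turn about the tool's z in rad. In form: [{"x": .., "y": .., "z": .., "turn": ..}, ...]. A call has 1 to 12 rows; each row is the pose to reach, as a shift and turn from the pose commanded when the call began, along the tool's axes at that moment; what a row does not reach only later rows make up. A row lasts 1/8 s, in which the tool goes at most 62.5 mm and 10.7 degrees, less where a joint would pass 70% of its speed; a pose out of reach is approached as far as the arm can. A call with a gripper value outside its range is refused whole. OPENING is the finger opening in m, from 0 to 0.087, set as the call begins (- or left out, the last holds). The fingers move at their own pace and stop on an object; FORCE is the grip in N (left out, the last holds). Time passes only in rows, so rows that repeat a pose let the fingers close. It gives the time, the measured TCP pose, the force, the opening and the grip force at its end, in the units of the state.
- env.get_obs(): the state, without advancing time (a new reading comes with each control period).
- imaging.read_camera(name): name is "scene" or "top" or "wrist"; returns the picture (480x640x3 uint8, red, green, blue); there is no depth.
- imaging.get_calibration(name): a dict with "camera_matrix" (3x3 intrinsics, pixels), "k1" (the pictures are not rectified: a ray, as slopes to the right and down, at radius r is drawn at 1 + k1 r^2 times it, then the intrinsics apply), "position" and "attitude" of the camera in the world. Camera axes: x right, y up, looking along -z (the intrinsics and any distortion apply to the point x, -y, -z); pixel columns grow to the right and rows downward; lengths in m; the calibration is good to about 2 mm. A picture is of the moment at which its call begins: read the wrist's pose just before it. get_calibration takes no time and is no camera call; for the wrist camera it gives the pose at the moment of the call.
- env.sign_off(): hands the job in; it is judged then, once.
The state is a dict: "time_s": time; "qpos": joint angles; "joint_velocities": joint speeds; "effort": joint torques, N m; "tool_pos": TCP position; "tool_rot": TCP orientation; "force": force on the tool from outside, world axes, zero at the start; "wrist_torque": the same for the moment, N m; "grip_width": finger opening in m; "grasp_force": force on a finger pad.
Only numpy, scipy, OpenCV 4.12 (cv2) and the standard library are available. Lean on these libraries where they do the work, as an engineer would, in place of code of your own. Each camera call takes 0.05 s, during which the arm holds its last target. There are 200 camera calls.

## Working session

There is one attempt and no reset: what is moved stays moved. The work goes in short steps, Python scripts to look and compute and a shell command to move; the robot and the scene stay as the last step left them, time stands still between calls to the robot, and variables do not carry over. Pictures are saved under pics/ and viewed, at most 11 in all, crops included, and the job is handed in when it is done.

```bash
mkdir -p pics; cat > h.py <<'E'
import numpy as np, cv2
from cell import env, imaging
def shot(n,f):
    c=imaging.get_calibration(n); im=imaging.read_camera(n)
    cv2.imwrite(f,cv2.cvtColor(im,cv2.COLOR_RGB2BGR)); return im,c
E
python3 - <<'E'
from h import *
im,c=shot("top","pics/top1.png"); print(c)
print(env.get_obs())
E
```

```text
{'camera_matrix': array([[513.96457951,   0.        , 318.37628776],
       [  0.        , 513.96457951, 247.51257492],
       [  0.        ,   0.        ,   1.        ]]), 'k1': -0.04351200539142475, 'position': array([ 0.43512038, -0.09780781,  0.93012819]), 'attitude': array([  7.27004907,   1.10252409, -90.68665557])}
{'time_s': 0.05, 'qpos': array([65.32459656, 18.43862679, -4.01573337, 83.17306111,  1.29539347,
       78.54132975, -3.26050786]), 'joint_velocities': array([ 0.11445365, -0.04876369,  0.11578486, -0.13078997,  0.03999062,
        0.09970979, -0.10880935]), 'effort': array([-3.99796400e-04, -4.92995596e+01, -4.06637974e-01, -3.13707662e+01,
       -6.43615192e-02,  3.97353130e-02,  5.09429435e-05]), 'tool_pos': array([ 0.27939843, -0.58632568,  0.24048255]), 'tool_rot': array([-1.79892247e+02,  6.02590042e-03,  2.54848802e+01]), 'force': array([-0.40135411, -0.01320866,  0.33929166]), 'wrist_torque': array([-0.01956357,  0.01109237,  0.01789785]), 'grasp_force': 0.0, 'grip_width': 0.08709246860809959}
```

View pics/top1.png

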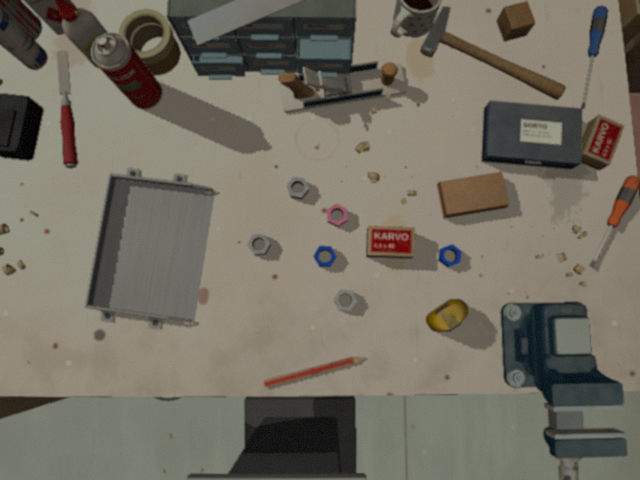

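The top view shows the pan on the left, with its mouth from (215,190) to (194,324). The nuts are a (346,300), b (260,244) and c (298,187). The pink decoy is at (338,214) and the blue ones at (325,256) and (451,255). The carton is at (390,242), the tape at (447,315) and the block at (473,195).

```bash
cat >> h.py <<'E'
from scipy.spatial.transform import Rotation as R
def w(c,pts,z):
    K=c['camera_matrix'];p=np.array(pts,float).reshape(-1,1,2)
    u=cv2.undistortPoints(p,K,np.array([c['k1'],0,0,0,0])).reshape(-1,2)
    d=np.c_[u[:,0],-u[:,1],-np.ones(len(u))]@R.from_euler('xyz',c['attitude'],degrees=True).as_matrix().T
    o=c['position'];return (o+d*((z-o[2])/d[:,2])[:,None])[:,:2]
def px(c,P):
    P=np.array(P,float).reshape(-1,3);q=(P-c['position'])@R.from_euler('xyz',c['attitude'],degrees=True).as_matrix()
    s=np.c_[q[:,0],-q[:,1]]/-q[:,2:];s*=1+c['k1']*(s**2).sum(1,keepdims=True)
    return s@c['camera_matrix'][:2,:2].T+c['camera_matrix'][:2,2]
E
python3 - <<'E'
from h import *
np.set_printoptions(precision=3,suppress=True)
c=imaging.get_calibration("top")
im=cv2.cvtColor(cv2.imread('pics/top1.png'),cv2.COLOR_BGR2HSV)
for n,(x,y) in dict(a=(346,300),b=(260,244),c=(298,187),pink=(338,214),blue=(325,256)).items():
    s=im[y-18:y+18,x-18:x+18].astype(int)
    bg=np.median(im[y-25:y+25,x-25:x+25].reshape(-1,3),0)
    m=((s[...,1]<bg[1]-8) if n in'abc' else (s[...,1]>90)).astype(np.uint8)
    cs=cv2.findContours(m,0,2)[0]; k=max(cs,key=cv2.contourArea)
    (cx,cy),r=cv2.minEnclosingCircle(k)
    print(n,bg,cx+x-18,cy+y-18,r,w(c,[(cx+x-18,cy+y-18)],.019))
print('box',w(c,[(368,227),(413,227),(413,256),(367,256)],.04))
print('pan backwall/tops',w(c,[(110,175),(88,306),(214,190),(195,322)],.025))
print('tape',w(c,[(447,315)],.05),'vise',w(c,[(503,305),(503,385)],.1),'block',w(c,[(440,185),(503,175),(508,207),(444,216)],.028))
big=cv2.resize(cv2.imread('pics/top1.png')[160:340,80:420],None,fx=2.35,fy=2.35,interpolation=3)
cv2.imwrite('pics/crop.png',big)
E
```

```text
a [ 19.  42. 146.] 344.6174087524414 299.682186126709 11.637520790100098 [[ 0.458 -0.127]]
b [ 19.  43. 147.] 258.5 243.5 11.510964393615723 [[0.56  0.026]]
c [ 20.  41. 148.] 297.0 187.0 11.401854515075684 [[ 0.663 -0.044]]
pink [ 20.  41. 148.] 336.5 215.0 10.735555648803711 [[ 0.61  -0.115]]
blue [ 19.  42. 148.] 324.5 255.76315879821777 10.75041389465332 [[ 0.537 -0.092]]
box [[ 0.584 -0.169]
 [ 0.583 -0.248]
 [ 0.532 -0.246]
 [ 0.533 -0.166]]
pan backwall/tops [[0.691 0.3  ]
 [0.452 0.33 ]
 [0.659 0.106]
 [0.422 0.137]]
tape [[ 0.429 -0.299]] vise [[ 0.444 -0.378]
 [ 0.318 -0.372]] block [[ 0.66  -0.302]
 [ 0.677 -0.416]
 [ 0.618 -0.421]
 [ 0.604 -0.306]]
```

View pics/crop.png

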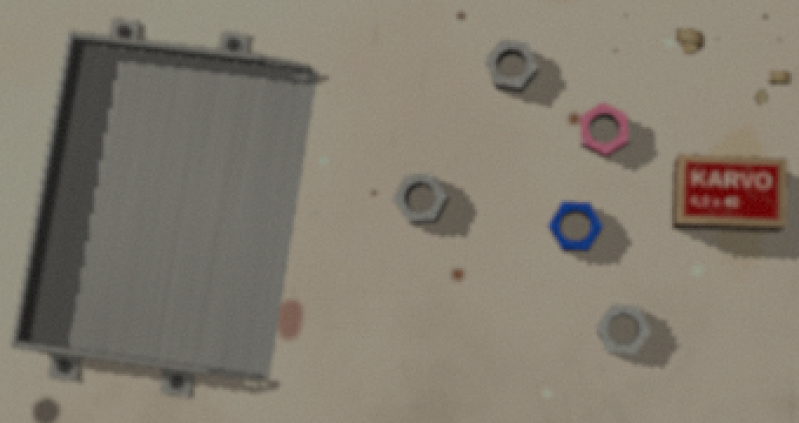

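The small steel nuts show clearly in the crop: c (512,66), b (421,198), a (624,330). The pan frame comes out at about O=(0.551,0.163), with +y at 82.8° yaw. After a −1.0 rad turn, tool x equals pan y and tool y equals pan x. First I'll go behind nut b.

```bash
python3 -m crank '[{"x":0.044,"y":-0.035,"z":0,"turn":-0.17},{"x":0.088,"y":-0.069,"z":0,"turn":-0.34},{"x":0.132,"y":-0.104,"z":0,"turn":-0.5},{"x":0.176,"y":-0.139,"z":0,"turn":-0.67},{"x":0.22,"y":-0.173,"z":0,"turn":-0.84},{"x":0.264,"y":-0.208,"z":0,"turn":-1.0},{"x":0.308,"y":-0.243,"z":0.02,"turn":-1.0},{"x":0.352,"y":-0.277,"z":0.04,"turn":-1.0},{"x":0.396,"y":-0.312,"z":0.06,"turn":-1.0},{"x":0.44,"y":-0.347,"z":0.08,"turn":-1.0},{"x":0.484,"y":-0.382,"z":0.09,"turn":-1.0},{"x":0.484,"y":-0.382,"z":0.09,"turn":-1.0}]' 0.02 20
cat >> h.py <<'E'
O=np.array([.551,.163]);Y=np.array([.124,.992]);X=np.array([.992,-.124])
def pan(p): d=np.atleast_2d(p)-O; return np.c_[d@X,d@Y]
E
python3 - <<'E'
from h import *
o=env.get_obs();print(pan(o['tool_pos'][:2]),o['tool_pos'],o['tool_rot'],o['time_s'])
im,c=shot("wrist","pics/w1.png");print(c['position'],c['attitude'])
E
```

```text
time_s: 1.55
tool_pos: [0.5523, -0.0274, 0.1502]
tool_rot: [-179.9, -0.2, 83.3]
force: [-0.6, -1.5, 0.7]
grip_width: 0.0198
grasp_force: 0.0
[[ 0.024915   -0.18873382]] [ 0.55231342 -0.02742004  0.15024235] [-179.87538076   -0.20252741   83.30065513] 1.55
[0.55978891 0.03803358 0.2938411 ] [-13.99572102   0.09161567  -6.70292298]
```

View pics/w1.png

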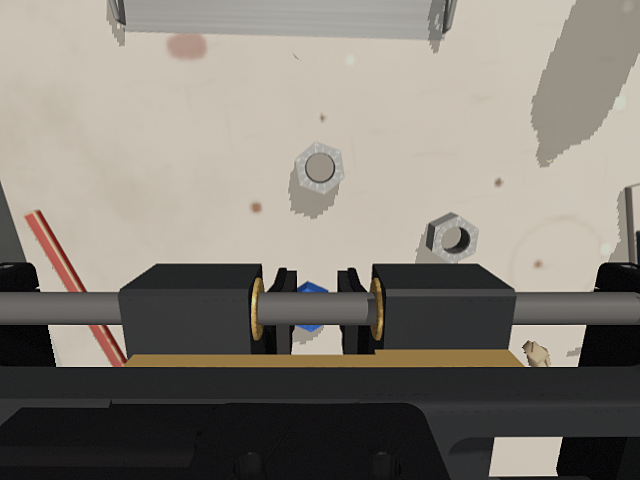

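The wrist view shows nut b with its top at (320,167), nut c at about (454,237), and the ramp foot line from (125,30) to (435,38).

```bash
python3 - <<'E'
from h import *
c=imaging.get_calibration("wrist")
print('b,c',pan(w(c,[(320,167),(454,237)],.019)).round(4))
print('foot',pan(w(c,[(125,31),(435,39)],.0)).round(4))
E
```

```text
b,c [[ 0.0267 -0.1377]
 [ 0.1368 -0.1934]]
foot [[-0.1227 -0.0369]
 [ 0.1145 -0.0419]]
```

```bash
python3 -m crank '[{"x":0,"y":0.001,"z":0.05,"turn":0},{"x":0,"y":0.001,"z":0.1,"turn":0},{"x":0,"y":0.001,"z":0.122,"turn":0},{"x":0,"y":0.001,"z":0.122,"turn":0},{"x":0.015,"y":0.001,"z":0.122,"turn":0},{"x":0.028,"y":0.001,"z":0.122,"turn":0},{"x":0.041,"y":0.001,"z":0.122,"turn":0},{"x":0.054,"y":0.001,"z":0.122,"turn":0},{"x":0.067,"y":0.001,"z":0.122,"turn":0},{"x":0.080,"y":0.001,"z":0.122,"turn":0},{"x":0.093,"y":0.001,"z":0.122,"turn":0},{"x":0.106,"y":0,"z":0.122,"turn":0}]'
python3 -m crank '[{"x":0.013,"y":0,"z":0,"turn":0},{"x":0.026,"y":0,"z":0,"turn":0},{"x":0.039,"y":0,"z":0,"turn":0},{"x":0.052,"y":0,"z":0,"turn":0},{"x":0.065,"y":0,"z":0,"turn":0},{"x":0.078,"y":0,"z":0,"turn":0},{"x":0.091,"y":0,"z":0,"turn":0},{"x":0.104,"y":0,"z":0,"turn":0},{"x":0.117,"y":0,"z":0,"turn":0},{"x":0.130,"y":0,"z":0,"turn":0},{"x":0.138,"y":0,"z":0,"turn":0},{"x":0.142,"y":0,"z":0,"turn":0}]'
python3 - <<'E'
from h import *
o=env.get_obs();print(pan(o['tool_pos'][:2]),o['tool_pos'])
shot("top","pics/t2.png")
im,c=shot("wrist","pics/w2.png")
E
```

```text
time_s: 3.1
tool_pos: [0.5656, 0.0723, 0.0295]
tool_rot: [-180.0, 0.0, 82.8]
force: [0.9, -2.2, 1.1]
grip_width: 0.0201
grasp_force: 0.5
time_s: 4.6
tool_pos: [0.5833, 0.213, 0.0295]
tool_rot: [-180.0, 0.0, 82.8]
force: [-0.5, -1.1, 0.7]
grip_width: 0.02
grasp_force: 0.4
[[0.02582197 0.0535868 ]] [0.58327823 0.21298418 0.02946127]
```

View pics/w2.png

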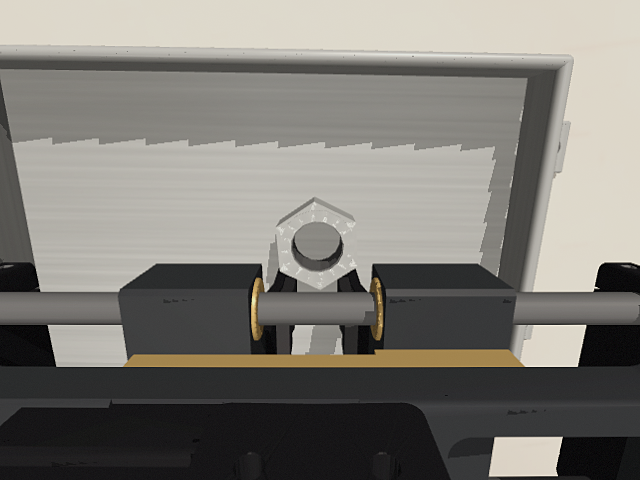

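Nut b sits on the pan floor, with its top at (317,238), cradled in the jaws. Next is nut c, pushed diagonally (24° left of pan y).

```bash
python3 -m crank '[{"x":-0.02,"y":0,"z":0,"turn":0},{"x":-0.02,"y":0,"z":-0.06,"turn":0},{"x":-0.07,"y":0.025,"z":-0.06,"turn":-0.1},{"x":-0.12,"y":0.05,"z":-0.06,"turn":-0.2},{"x":-0.17,"y":0.075,"z":-0.06,"turn":-0.3},{"x":-0.22,"y":0.1,"z":-0.06,"turn":-0.42},{"x":-0.26,"y":0.12,"z":-0.06,"turn":-0.42},{"x":-0.288,"y":0.129,"z":-0.06,"turn":-0.42},{"x":-0.288,"y":0.129,"z":-0.06,"turn":-0.42},{"x":-0.288,"y":0.129,"z":-0.02,"turn":-0.42},{"x":-0.288,"y":0.129,"z":0.001,"turn":-0.42},{"x":-0.288,"y":0.129,"z":0.001,"turn":-0.42}]'
python3 - <<'E'
from h import *
o=env.get_obs();print(pan(o['tool_pos'][:2]),o['tool_pos'])
im,c=shot("wrist","pics/w3.png")
E
```

```text
time_s: 6.2
tool_pos: [0.6731, -0.0891, 0.0264]
tool_rot: [-179.8, -0.1, 106.9]
force: [0.2, 0.2, 0.3]
grip_width: 0.0197
grasp_force: 0.0
[[ 0.15235686 -0.23491908]] [ 0.6730764  -0.08907314  0.0264299 ]
```

View pics/w3.png

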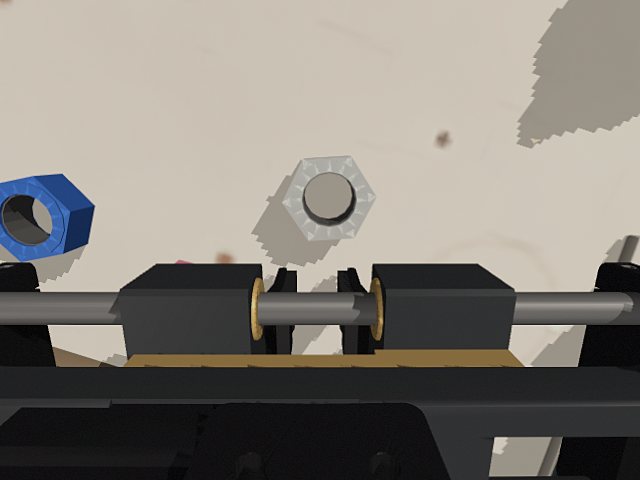

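Nut c is ahead of the jaws, centred at (329,198), about 4 mm to the right. I'll shift to match and push diagonally.

```bash
python3 -m crank '[{"x":0.008,"y":0.003,"z":0,"turn":0},{"x":0.022,"y":0.003,"z":0,"turn":0},{"x":0.036,"y":0.003,"z":0,"turn":0},{"x":0.050,"y":0.003,"z":0,"turn":0},{"x":0.064,"y":0.003,"z":0,"turn":0},{"x":0.078,"y":0.003,"z":0,"turn":0},{"x":0.092,"y":0.003,"z":0,"turn":0},{"x":0.106,"y":0.003,"z":0,"turn":0},{"x":0.120,"y":0.003,"z":0,"turn":0},{"x":0.134,"y":0.003,"z":0,"turn":0},{"x":0.146,"y":0.003,"z":0,"turn":0},{"x":0.154,"y":0.003,"z":0,"turn":0}]'
python3 - <<'E'
from h import *
im,c=shot("wrist","pics/w4.png")
o=env.get_obs();print(pan(o['tool_pos'][:2]),o['tool_pos'])
E
```

```text
time_s: 7.75
tool_pos: [0.6331, 0.0597, 0.0285]
tool_rot: [-180.0, -0.0, 106.9]
force: [0.5, -0.3, 0.4]
grip_width: 0.0201
grasp_force: 0.3
[[ 0.0937383  -0.09112009]] [0.63273527 0.06092817 0.02855514]
```

View pics/w4.png

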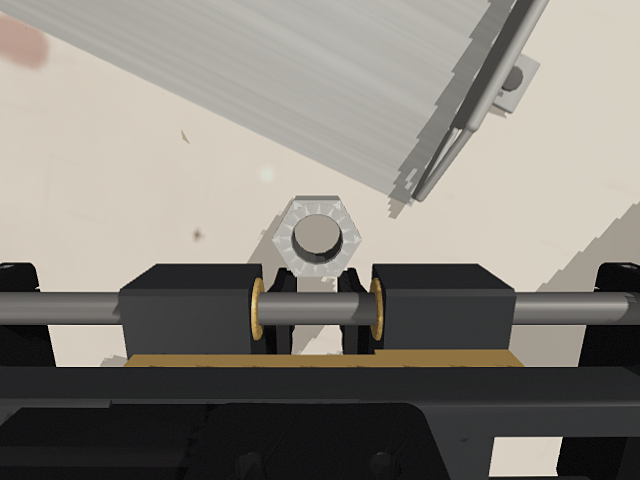

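Nut c is held in front of the fingers with its top at (317,238), and the cheek corner is at (415,200). I'll back off, straighten the tool and push straight in.

```bash
python3 -m crank '[{"x":-0.015,"y":0,"z":0,"turn":0},{"x":-0.025,"y":0,"z":0,"turn":0},{"x":-0.025,"y":-0.008,"z":0,"turn":0.15},{"x":-0.025,"y":-0.015,"z":0,"turn":0.3},{"x":-0.02,"y":-0.020,"z":0,"turn":0.42},{"x":-0.013,"y":-0.0215,"z":0,"turn":0.42},{"x":-0.013,"y":-0.0215,"z":0,"turn":0.42}]'
python3 - <<'E'
from h import *
im,c=shot("wrist","pics/w5.png")
o=env.get_obs();print(pan(o['tool_pos'][:2]),o['tool_pos'],o['tool_rot'])
E
```

```text
time_s: 8.68
tool_pos: [0.6166, 0.0402, 0.0286]
tool_rot: [180.0, -0.0, 82.9]
force: [-0.1, -0.1, -0.3]
grip_width: 0.02
grasp_force: 0.0
[[ 0.08054361 -0.11397266]] [0.6168035  0.03988277 0.02855579] [ 1.79988386e+02 -1.30949286e-03  8.28756792e+01]
```

View pics/w5.png

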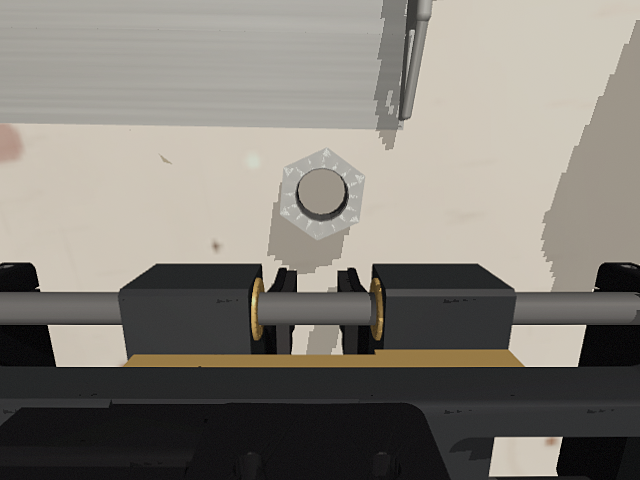

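Nut c is at (322,193), well inside the cheek at column 400. I'll push it straight in.

```bash
python3 -m crank '[{"x":0.010,"y":0,"z":0,"turn":0},{"x":0.022,"y":0,"z":0,"turn":0},{"x":0.034,"y":0,"z":0,"turn":0},{"x":0.046,"y":0,"z":0,"turn":0},{"x":0.058,"y":0,"z":0,"turn":0},{"x":0.070,"y":0,"z":0,"turn":0},{"x":0.082,"y":0,"z":0,"turn":0},{"x":0.094,"y":0,"z":0,"turn":0},{"x":0.106,"y":0,"z":0,"turn":0},{"x":0.118,"y":0,"z":0,"turn":0},{"x":0.130,"y":0,"z":0,"turn":0},{"x":0.138,"y":0,"z":0,"turn":0}]'
python3 - <<'E'
from h import *
im,c=shot("wrist","pics/w6.png")
o=env.get_obs();print(pan(o['tool_pos'][:2]),o['tool_pos'],o['tool_rot'])
E
```

```text
time_s: 10.22
tool_pos: [0.6339, 0.1781, 0.0285]
tool_rot: [-180.0, -0.0, 82.8]
force: [0.4, -1.0, -0.1]
grip_width: 0.02
grasp_force: 0.4
[[0.08006469 0.02656699]] [0.63376483 0.17943564 0.02857029] [-1.79997168e+02 -8.44437523e-02  8.28826364e+01]
```

View pics/w6.png

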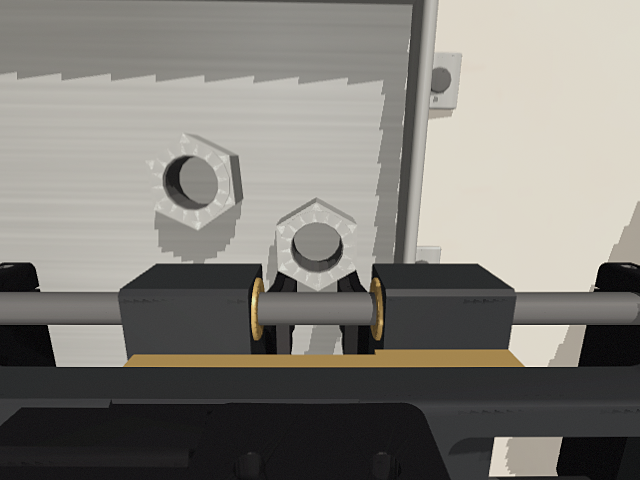

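Nuts b (198,182) and c (317,240) are both on the pan floor. Now nut a.

```bash
python3 -m crank '[{"x":-0.02,"y":0,"z":0,"turn":0},{"x":-0.02,"y":0,"z":-0.06,"turn":0},{"x":-0.07,"y":-0.02,"z":-0.06,"turn":0},{"x":-0.12,"y":-0.04,"z":-0.06,"turn":0},{"x":-0.17,"y":-0.06,"z":-0.06,"turn":0},{"x":-0.22,"y":-0.08,"z":-0.06,"turn":0},{"x":-0.27,"y":-0.1,"z":-0.06,"turn":0},{"x":-0.32,"y":-0.12,"z":-0.06,"turn":0},{"x":-0.37,"y":-0.136,"z":-0.06,"turn":0},{"x":-0.37,"y":-0.136,"z":-0.06,"turn":0},{"x":-0.37,"y":-0.136,"z":-0.02,"turn":0},{"x":-0.37,"y":-0.136,"z":-0.02,"turn":0}]'
python3 - <<'E'
from h import *
im,c=shot("wrist","pics/w7.png")
o=env.get_obs();print(pan(o['tool_pos'][:2]),o['tool_pos'],o['tool_rot'])
E
```

```text
time_s: 11.78
tool_pos: [0.4497, -0.1724, 0.0465]
tool_rot: [-179.7, -0.1, 82.7]
force: [-0.5, 0.6, 0.2]
grip_width: 0.0197
grasp_force: 0.0
[[-0.05735513 -0.34532961]] [ 0.45122697 -0.1726429   0.04793252] [-1.79839505e+02 -5.98248599e-02  8.27802076e+01]
```

View pics/w7.png

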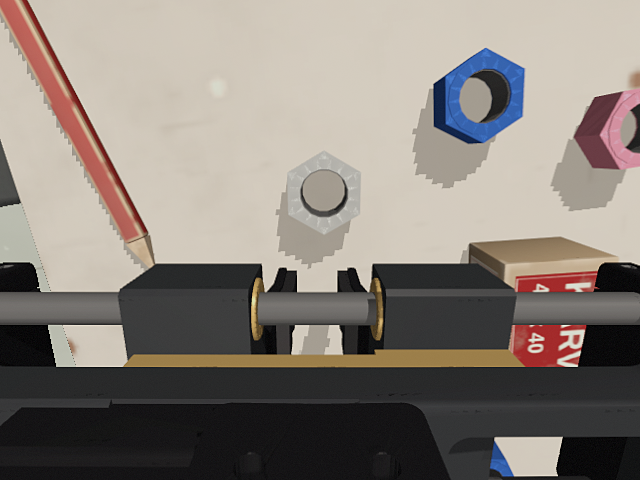

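Nut a is centred ahead at (323,192). The carton edge is at column 470 and the fingers end at about 375, so the path is clear. I'll descend and push.

```bash
python3 -m crank '[{"x":0,"y":0.002,"z":0.019,"turn":0},{"x":0,"y":0.002,"z":0.019,"turn":0},{"x":0.010,"y":0.002,"z":0.019,"turn":0},{"x":0.024,"y":0.002,"z":0.019,"turn":0},{"x":0.038,"y":0.002,"z":0.019,"turn":0},{"x":0.052,"y":0.002,"z":0.019,"turn":0},{"x":0.066,"y":0.002,"z":0.019,"turn":0},{"x":0.080,"y":0.002,"z":0.019,"turn":0},{"x":0.094,"y":0.002,"z":0.019,"turn":0},{"x":0.108,"y":0.002,"z":0.019,"turn":0},{"x":0.122,"y":0.002,"z":0.019,"turn":0},{"x":0.136,"y":0.002,"z":0.019,"turn":0}]'
python3 -m crank '[{"x":0.013,"y":0,"z":0,"turn":0},{"x":0.026,"y":0,"z":0,"turn":0},{"x":0.039,"y":0,"z":0,"turn":0},{"x":0.052,"y":0,"z":0,"turn":0},{"x":0.065,"y":0,"z":0,"turn":0},{"x":0.078,"y":0,"z":0,"turn":0},{"x":0.091,"y":0,"z":0,"turn":0},{"x":0.104,"y":0,"z":0,"turn":0},{"x":0.112,"y":0,"z":0,"turn":0},{"x":0.118,"y":0,"z":0,"turn":0}]'
python3 - <<'E'
from h import *
im,c=shot("wrist","pics/w8.png")
o=env.get_obs();print(pan(o['tool_pos'][:2]),o['tool_pos'],o['tool_rot'])
E
```

```text
time_s: 13.32
tool_pos: [0.4716, -0.0375, 0.0295]
tool_rot: [-180.0, 0.0, 82.8]
force: [-0.1, -0.9, 1.2]
grip_width: 0.0198
grasp_force: 0.6
time_s: 14.58
tool_pos: [0.4864, 0.0791, 0.0295]
tool_rot: [-180.0, 0.0, 82.8]
force: [0.0, -1.4, 0.6]
grip_width: 0.0202
grasp_force: 0.6
[[-0.05365873 -0.09042675]] [0.48652151 0.07990381 0.02958956] [ 1.79992039e+02 -3.17266138e-02  8.28263954e+01]
```

View pics/w8.png

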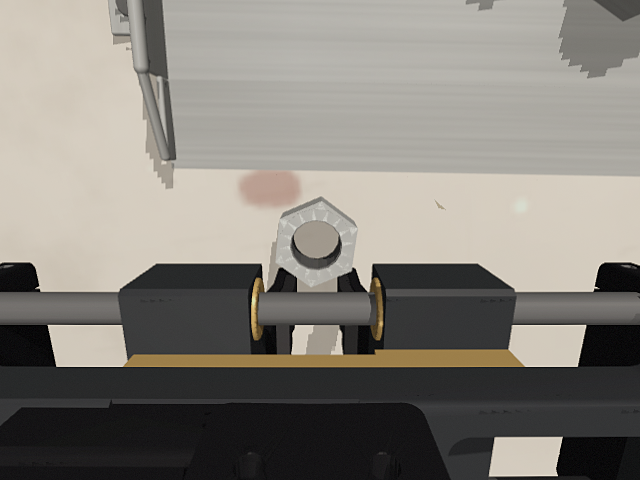

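Nut a is cradled at (317,240) in front of the ramp, inside the left cheek at (172,160). I'll push on, about 120 mm, then back off and lift.

```bash
python3 -m crank '[{"x":0.012,"y":0,"z":0,"turn":0},{"x":0.024,"y":0,"z":0,"turn":0},{"x":0.036,"y":0,"z":0,"turn":0},{"x":0.048,"y":0,"z":0,"turn":0},{"x":0.060,"y":0,"z":0,"turn":0},{"x":0.072,"y":0,"z":0,"turn":0},{"x":0.084,"y":0,"z":0,"turn":0},{"x":0.096,"y":0,"z":0,"turn":0},{"x":0.106,"y":0,"z":0,"turn":0},{"x":0.114,"y":0,"z":0,"turn":0},{"x":0.118,"y":0,"z":0,"turn":0},{"x":0.118,"y":0,"z":0,"turn":0}]'
python3 -m crank '[{"x":-0.015,"y":0,"z":0,"turn":0},{"x":-0.03,"y":0,"z":0,"turn":0},{"x":-0.03,"y":0,"z":-0.06,"turn":0},{"x":-0.08,"y":0,"z":-0.09,"turn":0},{"x":-0.14,"y":0,"z":-0.12,"turn":0},{"x":-0.18,"y":0,"z":-0.15,"turn":0},{"x":-0.22,"y":0,"z":-0.15,"turn":0},{"x":-0.22,"y":0,"z":-0.15,"turn":0},{"x":-0.22,"y":0,"z":-0.15,"turn":0}]'
python3 - <<'E'
from h import *
im,c=shot("top","pics/t3.png")
o=env.get_obs();print(o['tool_pos'],o['force'],o['time_s'])
E
```

```text
time_s: 16.12
tool_pos: [0.5012, 0.1961, 0.0295]
tool_rot: [-180.0, -0.0, 82.8]
force: [0.1, 0.3, -0.4]
grip_width: 0.0199
grasp_force: 0.0
time_s: 17.25
tool_pos: [0.4731, -0.0228, 0.1794]
tool_rot: [-180.0, -0.0, 82.7]
force: [-0.3, -0.1, -0.9]
grip_width: 0.02
grasp_force: 0.0
[ 0.47324725 -0.02202632  0.1793095 ] [ 0.42844945 -0.06173413  0.53548854] 17.3
```

View pics/t3.png

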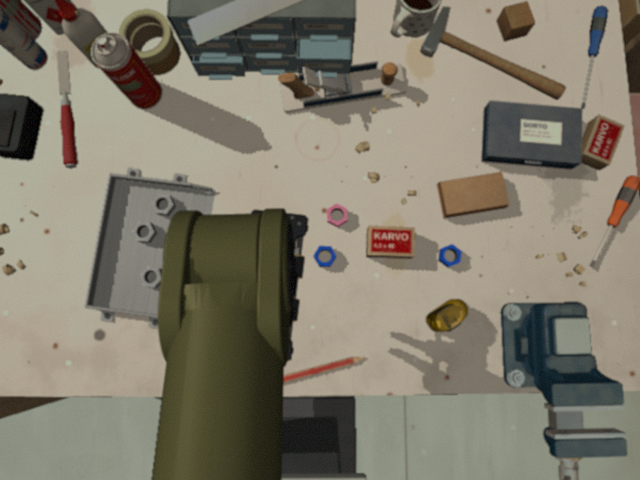

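The top view shows all three nuts in the pan at (165,205), (146,232) and (153,276). The carton, tape and block are where they were. I'll check the positions and hand in only if they pass.

```bash
python3 - <<'E'
from h import *
p=pan(w(imaging.get_calibration("top"),[(165,205),(146,232),(153,276)],.022));print(p.round(3))
if (p[:,1]>.03).all(): print(env.sign_off())
E
```

```text
[[ 0.077  0.043]
 [ 0.024  0.07 ]
 [-0.053  0.045]]
the job is handed in; nothing more can be done
None
```

All three nuts were swept onto the pan floor, 43–70 mm past the top of the ramp by the top camera, with the carton, tape measure and sanding block unmoved in the pictures; I handed the job in at about 17 s, but the verdict was not shown.

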